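Finish the end of a copper bar on the bench lap

ROBOT

A 7-joint arm with a two-finger parallel gripper is mounted at the origin on the work surface. World frame = base frame: x ahead of the robot, y to its left, z up, the work surface at z = 0. Lengths are in m, angles in rad, forces in N, time in s.
With the tool pointing down it reaches from about 0.425 to 0.875 m from the base axis. Payload 4.7 kg.
Tool frame: the origin (TCP) lies midway between the tips of the shut fingers; the grasp point (between the pads) lies 19 mm behind it (ctrl.grip_point_offset is the distance from the TCP to the grasp point, in m); z points along the fingers, y is the line along which they close (so a half turn about z gives the same grasp; the last joint's range is limited). The gripper opens to 87 mm and grips with 3 to 60 N. Pads are 19 mm wide; open, the fingers measure 117 mm over their backs; the gripper's body (75 mm by 190 mm) begins 51 mm behind the grasp point.
Start: joints at [1.255, 0.321, -0.07, 1.45, 0.023, 1.371, -0.057], TCP at [0.21, -0.615, 0.183] pointing down, gripper open.
Joint ranges: [-2.86, 2.86], [-0.3, 2.09], [-1.38, 1.24], [0.06, 2.45], [-1.56, 4.7], [0.09, 2.05], [-2.69, 2.69]. Speed limits (rad/s): [2.57, 2.57, 3.14, 3.14, 3.14, 3.14, 3.14].

INTERFACE

Orientations are given as a rotation vector (axis times angle).
In Python, from bench import ctrl gives the robot as it stands. The module is installed in compiled form; this text tells all that it offers.
- The arm moves only by the shell command python3 -m handwheel 'ROWS' [OPENING] [FORCE]. ROWS is JSON, a list of rows, each an object of numbers: "x", "y", "z": the shift along the tool's x, y, z in m; "wx", "wy", "wz": the turn, a rotation vector about the tool's x, y, z in degrees. A call has 1 to 10 rows; each row is the pose to reach, as a shift and turn from the pose commanded when the call began, along the tool's axes at that moment; what a row does not reach only later rows make up. A row lasts 1/12 s, in which the tool goes at most 41.7 mm and 7.16 degrees, less where a joint would pass 70% of its speed; a pose out of reach is approached as far as the arm can. A call with a gripper value outside its range is refused whole. OPENING is the finger opening in m, from 0 to 0.087, set as the call begins (- or left out, the last holds). The fingers move at their own pace and stop on an object; FORCE is the grip in N (left out, the last holds). Time passes only in rows, so rows that repeat a pose let the fingers close. It gives the time, the measured TCP pose, the force, the opening and the grip force at its end, in the units of the state.
- ctrl.get_state(): the state, without advancing time (a new reading comes with each control period).
- ctrl.get_image(name): name is "scene" or "top" or "wrist"; returns a dict with "image" (400x640x3 uint8, red, green, blue), "K" (3x3 intrinsics, pixels), "world_to_cam" (4x4, takes a point from world to camera coordinates); the wrist camera has in their place "hand_eye" (4x4, takes a point from camera to tool coordinates, whose origin is the TCP and whose axes are the flange's). Camera axes: x right, y down, z forward; pixel columns grow to the right and rows downward; lengths in m; the calibration is good to about 2 mm. A picture is of the moment at which its call begins: read the wrist's pose just before it. There is no depth.
- ctrl.close_job(): hands the job in; it is judged then, once.
The state is a dict: "time": time; "joint_positions": joint angles; "qd": joint speeds; "joint_torque": joint torques, N m; "position": TCP position; "tool_rot": TCP orientation; "ft_force": force on the tool from outside, world axes, zero at the start; "torque": the same for the moment, N m; "grip_width": opening from 0.0 (shut) to 1.0 (fully open); "grip_force": force on a finger pad.
Only numpy, scipy, OpenCV 4.12 (cv2) and the standard library are available. Lean on these libraries where they do the work, as an engineer would, in place of code of your own. Each camera call takes 0.05 s, during which the arm holds its last target. There are 200 camera calls.

TASK

Start the bench lap by pressing its green button fully down and letting it come back up, then take the copper bar out of the wooden stand and pass its lower end straight down through the slot in the lap's cover onto the soft pad. Press it lightly so that the pad gives a few millimetres, and finish while still gripping the bar there, upright and steady. Do not lean so hard that the foam is squashed flat, and leave the red button, the other bars and everything else on the bench alone.

Things in the scene. Friction and masses are not known exactly. Their poses are not given: they have to be found in the camera images.
- lap_machine: Fixed bench lap: green base 270 (x) x 200 (y) mm, deck 85 mm up; a 186 mm square dust tray, centred 35 mm behind (+x of) the origin, with a flat clear cover, top 138 mm up (screw heads at its front corners to 146). Buttons on the front deck: green start at y +55, red stop at y -55 mm, low dial (98 mm up) between. Origin: on the bench, right below the slot. x to the rear, y left, z up
- slot (a point): Centre of the slot's mouth, level with the cover's top, 138 mm above the bench. The slot goes straight down through an 8 mm thick aluminium plate, 70 x 70 mm, flush in the clear cover. It is 26 mm long (y) by 10 mm wide (x), 2 mm more than the bar each way in all, with a 2 mm chamfer at the mouth. Below the plate 15 mm of free space down to the pad. Axes as the machine's
- pad (a joint): How far the round dark-red pad of the lap is sunk (m): 0 at rest, up to 0.010. Flat disc of 156 mm diameter on a yellow foam backing, under the cover. It starts to give at about 1 N and then sinks 1 mm for every 2 N; it comes back up by itself
- pad_under_slot (a point): Point on the pad's top face straight below the slot; at rest 23 mm below the cover's top face (115 mm above the bench). It sinks with the pad
- start (a joint): Travel of the green start button (m): 0 up, 0.006 fully down; a spring of about 5 N at full travel brings it back up. It moves straight down
- start_top (a point): Centre of the green start button's top face (28 mm diameter), 55 mm left of the machine's middle line, 98 mm in front of the slot; moves with the button
- stop (a joint): Travel of the red stop button (m), same make as the start button: 0 up, 0.006 fully down; leave it alone
- stock_stand: Dark wooden stand fixed to the bench, 80 (x) x 200 (y) x 50 (z) mm, with three blind slots in a row along y, 60 mm apart, each 27 mm along y by 11 mm along x and 35 mm deep; one metal bar stands upright in each. Origin: centre of the underside, on the bench
- copper_bar: Reddish copper bar to be finished, a flat bar 8 (x) x 24 (y) x 100 (z) mm, about 0.17 kg, standing upright in any of the three slots of the stand, 65 mm of it showing. Origin: centre of its lower end face; z runs up along the bar; its broad faces look along +x and -x, as the stand's long sides do
- brass_bar: Yellow brass bar of the same size (8 x 24 x 100 mm), standing in the stand; origin at its lower end; leave it
- steel_bar: Grey steel bar of the same size, standing in the stand; origin at its lower end; leave it
- yellow_pliers: Pliers with yellow handles lying on the bench, about 165 x 50 x 11 mm; origin near the joint; leave them
- red_snips: Snips with red handles lying on the bench, about 165 x 50 x 11 mm; origin near the joint; leave them
- flat_file: Flat file with a wooden handle lying on the bench, 255 x 22 x 20 mm; origin where handle and blade meet; leave it
- hammer: Small hammer lying on the bench; leave it
- glue_tube: White tube with a blue band standing on the bench, 36 mm diameter, 110 mm tall; origin under its middle; leave it
- findings_tray: Clear divided tray on the bench, 100 x 130 x 30 mm; origin under its middle; leave it
Mind the look-alikes: they are no part of the job. Leave any purple look-alike of the copper_bar alone.

How it is judged:
On the way, in this order (a step that is already met when the one before it is completed fails the run):
1. the green start button is pressed fully down (at least 5.2 of 6 mm) (value of joint start above 0.0052 m), for 0.05 s.
2. the green start button is let back up (within 1.2 mm of its rest) (value of joint start below 0.0012 m), for 0.1 s.
3. the copper bar is lifted clear of the stand in the fingers (contact force between copper_bar and the fingers above 2 N and z of copper_bar in the frame of stock_stand above 0.055 m), for 0.1 s.
4. the bar's lower end is inside the slot, at least 4 mm down, held in the fingers (x of copper_bar in the frame of slot between -0.004 and 0.004 m and y of copper_bar in the frame of slot between -0.004 and 0.004 m and contact force between copper_bar and the fingers above 2 N and z of copper_bar in the frame of slot below -0.004 m), for 0.1 s.
At the end, for the whole second after the job is handed in: Fingers grip the copper bar (over 2 N), upright within 0.1 rad and still; its lower end is through the slot (within 4 mm of its middle) and on the pad, kept sunk 1 to 6.5 mm (about 3 to 14 N); both buttons are up (within 1.2 mm); all other things within 30 mm of their start (x of copper_bar in the frame of slot between -0.004 and 0.004 m and y of copper_bar in the frame of slot between -0.004 and 0.004 m and contact force between copper_bar and the fingers above 2 N and z of copper_bar in the frame of slot below -0.022 m and z of copper_bar in the frame of pad_under_slot below 0.0025 m and value of joint pad between 0.001 and 0.0065 m and angle between copper_bar's own z axis and vertical below 0.1 rad and linear speed of copper_bar below 0.02 m/s and value of joint each of start, stop below 0.0012 m and distance of each of brass_bar, steel_bar, yellow_pliers, red_snips, flat_file, hammer, glue_tube, findings_tray from where it was at the start of the episode below 0.03 m); the arm keeps its last pose, push and grip.
It fails at once if the red stop button is pressed (value of joint stop above 0.003 m).
It fails at once if the pad is leaned on so hard that the foam is squashed flat (sunk more than 9 mm of its 10) (value of joint pad above 0.009 m).
It fails at once if the brass or the steel bar is displaced (over 30 mm) (distance of any of brass_bar, steel_bar from where it was at the start of the episode above 0.03 m).
It fails at once if a tool, the tube or the tray on the bench is displaced (over 30 mm) (distance of any of yellow_pliers, red_snips, flat_file, hammer, glue_tube, findings_tray from where it was at the start of the episode above 0.03 m).
It also fails if it takes over 56 s, if anything falls off the work surface, if the arm or the gripper's body presses on something with over 40 N, if the wrist force passes 120 N, or if a joint passes its speed limit or range.

## Working session

There is one attempt and no reset: what is moved stays moved. The work goes in short steps, Python scripts to look and compute and a shell command to move; the robot and the scene stay as the last step left them, time stands still between calls to the robot, and variables do not carry over. Pictures are saved under pics/ and viewed, at most 10 in all, crops included, and the job is handed in when it is done.

```bash
mkdir -p pics
python3 - <<'E'
from bench import ctrl
import cv2,json
s=ctrl.get_state();print({k:s[k] for k in('time','position','tool_rot','ft_force','grip_width')})
for n in('scene','top'):
    d=ctrl.get_image(n);cv2.imwrite(f'pics/{n}0.png',d['image'][:,:,::-1]);print(n,d['K'].tolist(),d['world_to_cam'].tolist())
E
```

```text
{'time': 0.0, 'position': array([ 0.21024866, -0.614394  ,  0.18215108]), 'tool_rot': array([-3.09712998e+00, -5.15511624e-01,  6.86012214e-04]), 'ft_force': array([-0.50057509, -0.07586964,  0.0377887 ]), 'grip_width': 1.0010874714905855}
scene [[475.7376232754524, 0.0, 321.0733353847079], [0.0, 475.7376232754524, 187.41577932133313], [0.0, 0.0, 1.0]] [[-0.19689889005694763, 0.9803484659358795, 0.012153700321708703, 0.08483497841658091], [0.7672838322330909, 0.16179905314866508, -0.6205615095974755, -0.3095074167392197], [-0.6103329811570436, -0.11286253469315366, -0.7840635818443505, 1.6458735767735246], [0.0, 0.0, 0.0, 1.0]]
top [[366.9785441320166, 0.0, 322.31989017177204], [0.0, 366.9785441320166, 193.5657532276544], [0.0, 0.0, 1.0]] [[0.0010555081663048973, -0.9999828921815385, 0.005753368296654706, -0.009713688090505723], [-0.9930466037852659, -0.001725422938550136, -0.11770924188963547, 0.5349733650671458], [0.11771715513492689, -0.005589119781254696, -0.9930314361222461, 1.1745994669119055], [0.0, 0.0, 0.0, 1.0]]
```

View pics/top0.png

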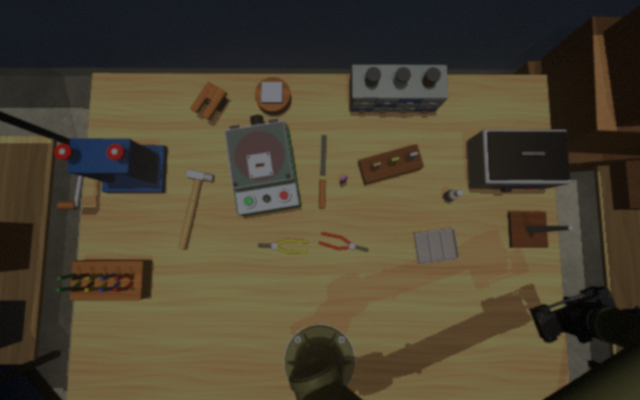

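View pics/scene0.png

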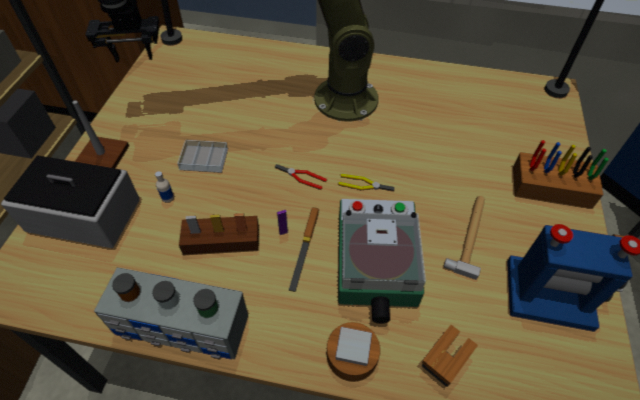

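The top picture shows the lap at about (263,170): green button (249,201), red (284,195), slot (260,165). The stand is at (391,163) with three bars. In the scene picture the stand is at (219,234), with bars near x = 195 (grey), 217 (yellow) and 240 (reddish). A purple bar stands alone at (282,222) and is the look-alike. I'll enlarge both views to confirm.

Run:
```python
import cv2,numpy as np
t=cv2.imread('pics/top0.png');s=cv2.imread('pics/scene0.png')
f=lambda im,x,y,w,h,k:np.clip(cv2.resize(im[y:y+h,x:x+w],None,fx=k,fy=k,interpolation=cv2.INTER_CUBIC).astype(float)*1.5,0,255).astype('uint8')
a=np.hstack([f(t,222,115,80,100,5),f(s,335,190,100,125,4)])  # 400x500,400x500
cv2.imwrite('pics/m.png',a)
b=np.vstack([f(t,350,140,80,50,7)[:,:560],f(s,175,208,80,35,7)[:,:560]]);cv2.imwrite('pics/st.png',b)
```

```text
(no output)
```

View pics/m.png

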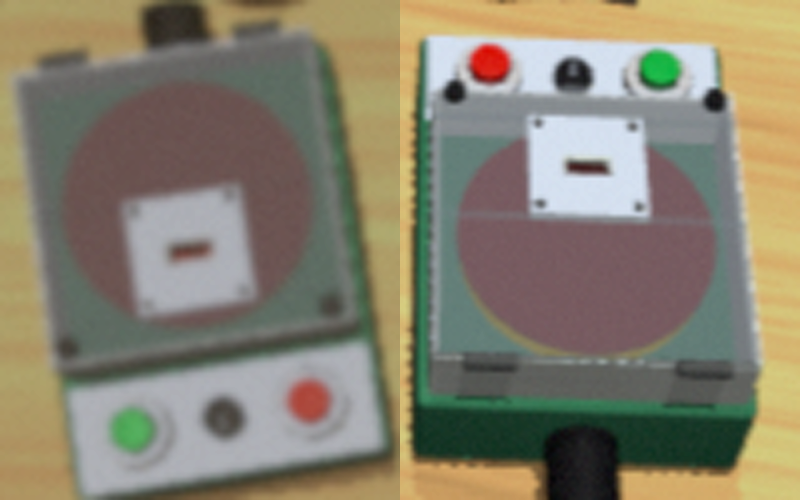

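View pics/st.png

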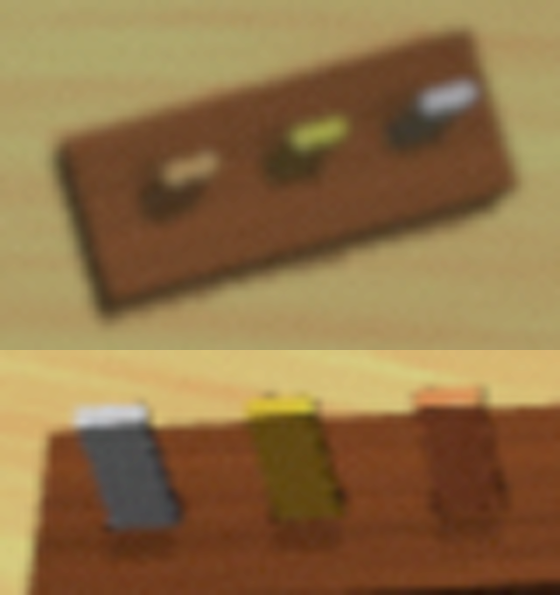

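Candidates for the copper bar are the tan-topped bar at top (377,164) / scene (239,215), the yellow one at top (395,159), the grey one at top (414,154), and the purple one at scene (282,222), which is off the stand. The copper bar is the tan one at the stand's left (+y) end: its face is reddish brown and it stands in a slot. Next I'll fit the poses.

```bash
cat > h.py <<'E'
import numpy as np
from bench import ctrl
from scipy.optimize import least_squares
from scipy.spatial.transform import Rotation as R
def cams():
    return {n:ctrl.get_image(n) for n in('top','scene')}
def proj(P,K,W):
    c=np.c_[P,np.ones(len(P))]@np.array(W).T; c=c[:,:3]@K.T; return c[:,:2]/c[:,2:]
def delta(target,yaw):
    """tool-frame shift to world target; wz turn (deg) so that tool y axis lies along world angle yaw (mod pi)"""
    s=ctrl.get_state();r=R.from_rotvec(s['tool_rot']);p=np.array(s['position'])
    d=r.inv().apply(np.array(target)-p); v=r.inv().apply([np.cos(yaw),np.sin(yaw),0]); a=np.degrees(np.arctan2(-v[0],v[1]))
    a=(a+90)%180-90
    print('pos',p.round(4),'shift mm',(d*1e3).round(1),'wz',a.round(2),'tilt',r.as_matrix()[:,2].round(4),'q7',s['joint_positions'][6],'t',s['time'])
E
python3 - <<'E'
from h import *
C=cams()
def src(l,ox,oy,k): return (np.array(l,float)+.5)/k-.5+[ox,oy]
h=.035
M=dict(top=(src([(190,250),(122,205),(240,185),(257,300),(138,318),(132,430),(310,400)],222,115,5),
 [(0,0,.138),(h,h,.138),(h,-h,.138),(-h,-h,.138),(-h,h,.138)]),
 scene=(src([(188,167),(250,218),(130,214),(128,116),(248,120),(260,68),(90,62)],335,190,4),None))
def T(p,P): 
    return R.from_euler('z',p[2]).apply(P)+[p[0],p[1],0]
def fm(p,only=None):
    P=np.array(M['top'][1]+[(-.098,.055,p[3]),(-.098,-.055,p[3])])
    return np.concatenate([(proj(T(p,P),C[n]['K'],C[n]['world_to_cam'])-M[n][0]).ravel() for n in M if only in(None,n)])
for o in(None,'top','scene'):
    s=least_squares(lambda p:np.r_[fm(p,o),(p[3]-.1)*1000 if o else 0],[.6,.1,0,.1],x_scale=[.1,.1,.1,.01]);print('mach',o,s.x.round(4),abs(s.fun).max().round(2))
p=s.x
S=dict(top=src([(190,168),(318,133),(447,97)],350,140,7),scene=src([(450,48),(282,58),(112,67)],175,208,7))
def fs(p,o): return np.concatenate([(proj(T(p,[(0,.06,.115),(0,0,.115),(0,-.06,.115)]),C[n]['K'],C[n]['world_to_cam'])-S[n]).ravel() for n in S if o in(None,n)])
for o in(None,'top','scene'):
    s=least_squares(fs,[.6,-.1,0],args=(o,));print('stand',o,s.x.round(4),abs(s.fun).max().round(2),'copper',T(s.x,[(0,.06,.115)]).round(4))
E
```

```text
mach None [0.6112 0.1827 0.1636 0.1034] 1.45
mach top [0.6097 0.1817 0.1633 0.1   ] 0.49
mach scene [0.6122 0.1834 0.1606 0.1005] 1.17
stand None [ 0.6364 -0.2326  0.2753] 0.63 copper [[ 0.6201 -0.1749  0.115 ]]
stand top [ 0.6348 -0.2337  0.2747] 0.19 copper [[ 0.6185 -0.1759  0.115 ]]
stand scene [ 0.638  -0.2315  0.2757] 0.05 copper [[ 0.6216 -0.1738  0.115 ]]
```

Run:
```python
from h import *
delta([.50,-.32,.26],.163)
delta([.505,.22,.26],.163)
delta([.505,.22,.26],.163+1.5708)
d=ctrl.get_image('wrist');print(d['hand_eye'],d['K'])
```

```text
pos [ 0.2103 -0.6146  0.1826] shift mm [ 369.5 -185.   -77.2] wz -80.44 tilt [-5.0e-04  1.1e-03 -1.0e+00] q7 -0.05689939043183948 t 0.2
pos [ 0.2103 -0.6146  0.1826] shift mm [ 549.1 -694.3  -76.7] wz -80.44 tilt [-5.0e-04  1.1e-03 -1.0e+00] q7 -0.05689939043183948 t 0.2
pos [ 0.2103 -0.6146  0.1826] shift mm [ 549.1 -694.3  -76.7] wz 9.56 tilt [-5.0e-04  1.1e-03 -1.0e+00] q7 -0.05689939043183948 t 0.2
[[ 1.68650016e-03 -9.64277434e-01 -2.64889007e-01  7.39678274e-02]
 [ 9.99998491e-01  1.73649051e-03  4.54492386e-05 -6.54810743e-04]
 [ 4.16151573e-04 -2.64888684e-01  9.64278908e-01 -2.01371849e-01]
 [ 0.00000000e+00  0.00000000e+00  0.00000000e+00  1.00000000e+00]] [[328.40852982   0.         319.77198401]
 [  0.         328.40852982 201.133486  ]
 [  0.           0.           1.        ]]
```

```bash
python3 -m handwheel '[{"x":0.37,"y":-0.185,"z":-0.077,"wz":-40},{"x":0.37,"y":-0.185,"z":-0.077,"wz":-40},{"x":0.37,"y":-0.185,"z":-0.077,"wz":-40},{"x":0.37,"y":-0.185,"z":-0.077,"wz":-40},{"x":0.37,"y":-0.185,"z":-0.077,"wz":-40},{"x":0.37,"y":-0.185,"z":-0.077,"wz":-40},{"x":0.37,"y":-0.185,"z":-0.077,"wz":-40},{"x":0.37,"y":-0.185,"z":-0.077,"wz":-40},{"x":0.37,"y":-0.185,"z":-0.077,"wz":-40},{"x":0.37,"y":-0.185,"z":-0.077,"wz":-40}]' 0; python3 -c "
from h import *
delta([.54,-.18,.26],.275)
delta([.505,.22,.26],.163)"
```

```text
pos [ 0.2104 -0.6147  0.1827] shift mm [ 452.6 -304.6  -77. ] wz -86.86 tilt [-4.e-04  8.e-04 -1.e+00] q7 -0.056921887591096565 t 0.25
pos [ 0.2104 -0.6147  0.1827] shift mm [ 549.1 -694.3  -76.7] wz -80.44 tilt [-4.e-04  8.e-04 -1.e+00] q7 -0.056921887591096565 t 0.25invalid input at $[0]: expected keys x, y, z, wx, wy, wz
```

All six keys are required, so I'll resend with them.

```bash
python3 -m handwheel '[{"x":0.37,"y":-0.185,"z":-0.077,"wx":0,"wy":0,"wz":-40},{"x":0.37,"y":-0.185,"z":-0.077,"wx":0,"wy":0,"wz":-40},{"x":0.37,"y":-0.185,"z":-0.077,"wx":0,"wy":0,"wz":-40},{"x":0.37,"y":-0.185,"z":-0.077,"wx":0,"wy":0,"wz":-40},{"x":0.37,"y":-0.185,"z":-0.077,"wx":0,"wy":0,"wz":-40},{"x":0.37,"y":-0.185,"z":-0.077,"wx":0,"wy":0,"wz":-40},{"x":0.37,"y":-0.185,"z":-0.077,"wx":0,"wy":0,"wz":-40},{"x":0.37,"y":-0.185,"z":-0.077,"wx":0,"wy":0,"wz":-40},{"x":0.37,"y":-0.185,"z":-0.077,"wx":0,"wy":0,"wz":-40},{"x":0.37,"y":-0.185,"z":-0.077,"wx":0,"wy":0,"wz":-40}]' 0; python3 -c "
from h import *
delta([.505,.22,.26],.163)"
```

```text
time: 1.08
position: [0.4988, -0.3214, 0.2601]
tool_rot: [2.735, 1.544, -0.0]
ft_force: [0.8, -0.0, -0.9]
grip_width: 0.324
grip_force: 0.0
pos [ 0.4988 -0.3214  0.2601] shift mm [ 4.667e+02 -2.745e+02 -2.000e-01] wz -40.46 tilt [ 2.e-04 -6.e-04 -1.e+00] q7 -0.07393214734649403 t 1.0833
```

```bash
python3 -m handwheel '[{"x":0.35,"y":-0.205,"z":0,"wx":0,"wy":0,"wz":-40.5},{"x":0.35,"y":-0.205,"z":0,"wx":0,"wy":0,"wz":-40.5},{"x":0.35,"y":-0.205,"z":0,"wx":0,"wy":0,"wz":-40.5},{"x":0.35,"y":-0.205,"z":0,"wx":0,"wy":0,"wz":-40.5},{"x":0.35,"y":-0.205,"z":0,"wx":0,"wy":0,"wz":-40.5},{"x":0.35,"y":-0.205,"z":0,"wx":0,"wy":0,"wz":-40.5},{"x":0.35,"y":-0.205,"z":0,"wx":0,"wy":0,"wz":-40.5},{"x":0.35,"y":-0.205,"z":0,"wx":0,"wy":0,"wz":-40.5},{"x":0.35,"y":-0.205,"z":0,"wx":0,"wy":0,"wz":-40.5},{"x":0.35,"y":-0.205,"z":0,"wx":0,"wy":0,"wz":-40.5}]' 0; python3 -c "
from h import *
delta([.505,.22,.20],.163)"
```

```text
time: 1.92
position: [0.5023, 0.0869, 0.2599]
tool_rot: [2.028, 2.399, 0.002]
ft_force: [-0.6, 0.5, 0.4]
grip_width: 0.004
grip_force: 0.0
pos [0.5023 0.0869 0.2599] shift mm [130.8  24.8  60. ] wz 0.25 tilt [ 1.e-03  4.e-04 -1.e+00] q7 -0.0636420792973913 t 1.9167
```

```bash
python3 -m handwheel '[{"x":0.131,"y":0.025,"z":0.04,"wx":0,"wy":0,"wz":0.3},{"x":0.131,"y":0.025,"z":0.04,"wx":0,"wy":0,"wz":0.3},{"x":0.131,"y":0.025,"z":0.04,"wx":0,"wy":0,"wz":0.3},{"x":0.131,"y":0.025,"z":0.04,"wx":0,"wy":0,"wz":0.3},{"x":0.131,"y":0.025,"z":0.04,"wx":0,"wy":0,"wz":0.3},{"x":0.131,"y":0.025,"z":0.04,"wx":0,"wy":0,"wz":0.3}]' 0
cat >> h.py <<'E'
def wristT():
    s=ctrl.get_state();d=ctrl.get_image('wrist')
    T=np.eye(4);T[:3,:3]=R.from_rotvec(s['tool_rot']).as_matrix();T[:3,3]=s['position']
    return d,np.linalg.inv(T@np.array(d['hand_eye']))
def onplane(uv,K,W,z):
    C=np.linalg.inv(W);r=C[:3,:3]@np.linalg.inv(K)@np.array([uv[0],uv[1],1.]);o=C[:3,3];return o+r*(z-o[2])/r[2]
E
python3 -c "
from h import *
import cv2,pickle
delta([.505,.22,.12],.163)
d,W=wristT();pickle.dump((d,W),open('w1.pkl','wb'));cv2.imwrite('pics/w1.png',d['image'][:,:,::-1])"
```

```text
time: 2.42
position: [0.5058, 0.2164, 0.2191]
tool_rot: [-2.035, -2.393, 0.001]
ft_force: [-0.0, -0.4, 0.1]
grip_width: 0.008
grip_force: 0.0
pos [0.5058 0.2164 0.2191] shift mm [ 3.7 -0.2 99.1] wz -0.1 tilt [-1.e-03 -4.e-04 -1.e+00] q7 -0.39662862607511606 t 2.4167
```

View pics/w1.png

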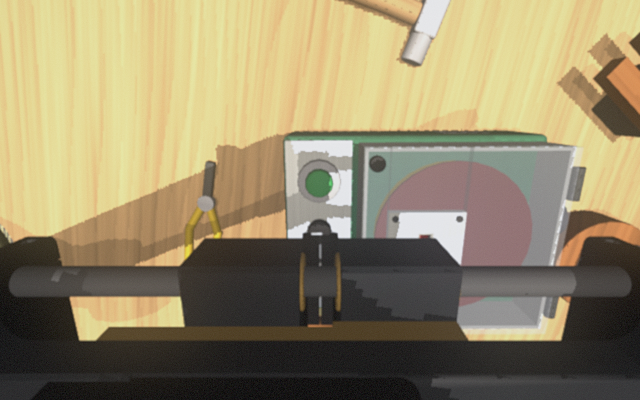

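The wrist view shows the green button at (320,183). The slot plate's left corners are at (393,213) and (465,213), and the slot itself, at about (427,237), is partly hidden by the gripper.

```bash
python3 -c "
from h import *
import pickle
d,W=pickle.load(open('w1.pkl','rb'))
print(onplane((320,183),d['K'],W,.1005))
for uv in((393,213),(465,213)):print(onplane(uv,d['K'],W,.138))
print(R.from_euler('z',.163).apply([[-.035,.035,0],[.035,.035,0]])+[.611,.1827,.138])
"
```

```text
[0.50683446 0.22082942 0.1005    ]
[0.57488355 0.21226839 0.138     ]
[0.63887681 0.2227934  0.138     ]
[[0.57078416 0.2115563  0.138     ]
 [0.6398563  0.22291584 0.138     ]]
```

```bash
python3 -m handwheel '[{"x":0.004,"y":0,"z":0.04,"wx":0,"wy":0,"wz":0},{"x":0.004,"y":0,"z":0.08,"wx":0,"wy":0,"wz":0},{"x":0.004,"y":0,"z":0.105,"wx":0,"wy":0,"wz":0},{"x":0.004,"y":0,"z":0.112,"wx":0,"wy":0,"wz":0},{"x":0.004,"y":0,"z":0.117,"wx":0,"wy":0,"wz":0},{"x":0.004,"y":0,"z":0.120,"wx":0,"wy":0,"wz":0},{"x":0.004,"y":0,"z":0.120,"wx":0,"wy":0,"wz":0},{"x":0.004,"y":0,"z":0.120,"wx":0,"wy":0,"wz":0}]' 0
```

```text
time: 3.13
position: [0.5071, 0.22, 0.1012]
tool_rot: [2.038, 2.389, 0.004]
ft_force: [-0.7, 0.3, -0.1]
grip_width: 0.004
grip_force: 0.0
```

```bash
python3 -m handwheel '[{"x":0,"y":0,"z":0.003,"wx":0,"wy":0,"wz":0},{"x":0,"y":0,"z":0.003,"wx":0,"wy":0,"wz":0},{"x":0,"y":0,"z":0.003,"wx":0,"wy":0,"wz":0}]' 0;  python3 -m handwheel '[{"x":0,"y":0,"z":0.003,"wx":0,"wy":0,"wz":0},{"x":0,"y":0,"z":0.003,"wx":0,"wy":0,"wz":0},{"x":0,"y":0,"z":0.003,"wx":0,"wy":0,"wz":0}]' 0
```

```text
time: 3.38
position: [0.506, 0.22, 0.0969]
tool_rot: [2.038, 2.39, 0.001]
ft_force: [0.6, -0.5, 0.0]
grip_width: 0.002
grip_force: 0.0
time: 3.63
position: [0.5055, 0.2198, 0.0933]
tool_rot: [-2.038, -2.391, 0.001]
ft_force: [0.1, -0.7, -0.0]
grip_width: 0.005
grip_force: 0.0
```

```bash
for i in 1 2; do python3 -m handwheel '[{"x":0,"y":0,"z":0.0015,"wx":0,"wy":0,"wz":0},{"x":0,"y":0,"z":0.003,"wx":0,"wy":0,"wz":0},{"x":0,"y":0,"z":0.003,"wx":0,"wy":0,"wz":0}]' 0 | egrep 'pos|ft'; done
```

```text
position: [0.5055, 0.2197, 0.0901]
ft_force: [-0.2, 0.5, -0.0]
position: [0.5055, 0.2197, 0.0871]
ft_force: [-0.8, -0.1, 0.3]
```

```bash
python3 -c "
from h import *
import cv2
a=ctrl.get_image('scene')['image'][185:260,340:440,::-1];b,W=wristT();b=b['image'][120:270,220:420,::-1]
f=lambda i,w:cv2.resize(i,(w,300),interpolation=cv2.INTER_CUBIC)
cv2.imwrite('pics/p2.png',np.hstack([f(a,400),f(b,400)]));s=ctrl.get_state();print(s['position'],s['ft_force'],s['joint_torque'])"
```

```text
[0.50563626 0.2198092  0.08735897] [-0.02316167 -0.17221473  0.76727892] [ 4.40435397e-03 -3.39357233e+01 -6.51617199e+00 -2.85105103e+01
 -6.25933846e-02  1.28795145e-03 -1.50595843e-03]
```

View pics/p2.png

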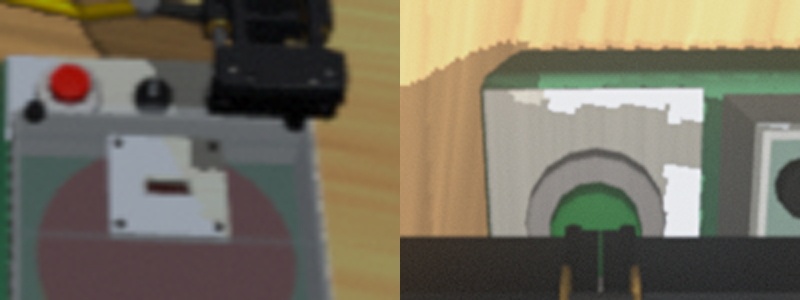

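The fingertips sit over the button's centre, but there is no contact force yet. I'll continue down by feel.

```bash
for i in 1 2; do python3 -m handwheel '[{"x":0,"y":0,"z":0.001,"wx":0,"wy":0,"wz":0},{"x":0,"y":0,"z":0.002,"wx":0,"wy":0,"wz":0},{"x":0,"y":0,"z":0.002,"wx":0,"wy":0,"wz":0},{"x":0,"y":0,"z":0.002,"wx":0,"wy":0,"wz":0}]' 0 | egrep 'pos|ft'; done
python3 -c "
from h import *
import cv2
b,W=wristT();cv2.imwrite('pics/p3.png',cv2.resize(b['image'][100:300,220:620,::-1],None,fx=2,fy=2,interpolation=cv2.INTER_CUBIC))
g=[ctrl.get_image('wrist') and ctrl.get_state()['ft_force'] for i in range(6)];print(np.mean(g,0))"
```

```text
position: [0.5056, 0.2198, 0.0854]
ft_force: [0.1, -0.4, -0.8]
position: [0.5056, 0.2198, 0.0833]
ft_force: [-0.5, -0.5, 0.2]
[0.16496002 0.34860596 0.01512559]
```

View pics/p3.png

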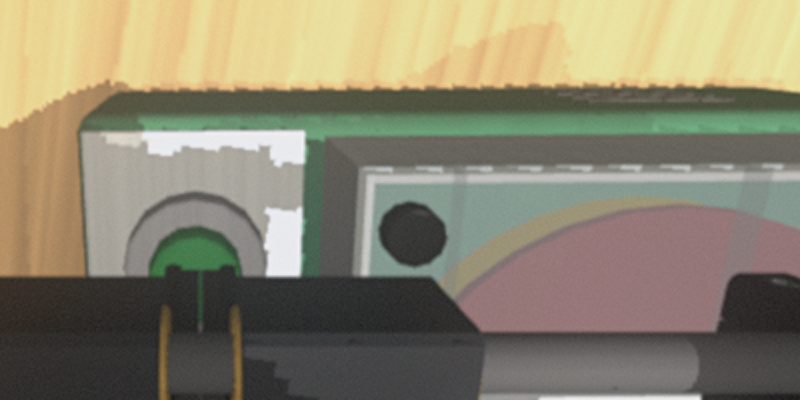

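```bash
python3 -c "
from h import *
import pickle
d,W1=pickle.load(open('w1.pkl','rb'));e,W2=wristT();K=d['K']
print('screw (expect z .146)',[ (lambda s:(s.x.round(4),abs(s.fun).max().round(2)))(least_squares(lambda P:np.r_[proj(P[None],K,W1)[0]-a,proj(P[None],K,W2)[0]-b],[.55,.25,.14])) for a,b in [((377,163),(426.5,217)),((286,136),(261,165))]])
s=ctrl.get_state();print(s['position'],s['joint_torque'][:4],s['time'])
"
```

```text
screw (expect z .146) [(array([0.5497, 0.2552, 0.1456]), np.float64(0.06)), (array([0.4699, 0.2619, 0.119 ]), np.float64(1.03))]
[0.50573207 0.21982604 0.0834775 ] [-7.39459410e-04 -3.41728699e+01 -6.62380368e+00 -2.84765196e+01] 5.3
```

```bash
for i in 1 2; do python3 -m handwheel '[{"x":0,"y":0,"z":0.001,"wx":0,"wy":0,"wz":0},{"x":0,"y":0,"z":0.002,"wx":0,"wy":0,"wz":0},{"x":0,"y":0,"z":0.002,"wx":0,"wy":0,"wz":0}]' 0 | egrep 'pos|ft|grip_w'; done
python3 -c "
from h import *
import cv2
b,W=wristT();cv2.imwrite('pics/p4.png',cv2.resize(b['image'][190:340,220:420,::-1],None,fx=4,fy=4,interpolation=cv2.INTER_CUBIC))
s=ctrl.get_state();print(s['position'],s['ft_force'],s['time'])"
```

```text
position: [0.5055, 0.2197, 0.0812]
ft_force: [0.3, 0.6, -0.1]
grip_width: 0.009
position: [0.5056, 0.2197, 0.0792]
ft_force: [-0.2, -0.6, -0.4]
grip_width: 0.006
[0.50558752 0.21978534 0.07928835] [-0.1233033  -0.44349102 -0.07861667] 5.85
```

View pics/p4.png

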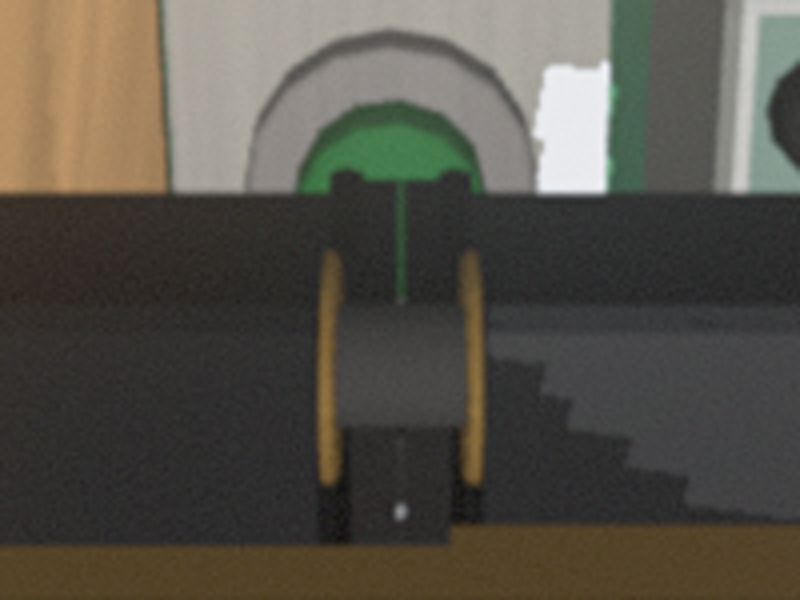

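The button still stands proud and unpressed, with the tips just above it in the picture: the green side wall is visible around rows 215–221 and the tips are at row 233. The tips are evidently shorter than the nominal TCP, so I'll keep lowering in small steps, watching the force.

```bash
python3 -m handwheel '[{"x":0,"y":0,"z":0.001,"wx":0,"wy":0,"wz":0},{"x":0,"y":0,"z":0.002,"wx":0,"wy":0,"wz":0},{"x":0,"y":0,"z":0.002,"wx":0,"wy":0,"wz":0}]' 0 | egrep 'pos|ft'
python3 -m handwheel '[{"x":0,"y":0,"z":0.001,"wx":0,"wy":0,"wz":0},{"x":0,"y":0,"z":0.0015,"wx":0,"wy":0,"wz":0},{"x":0,"y":0,"z":0.0015,"wx":0,"wy":0,"wz":0}]' 0 | egrep 'pos|ft'
```

```text
position: [0.5056, 0.2197, 0.0772]
ft_force: [-0.7, -0.2, 0.0]
position: [0.5056, 0.2198, 0.0758]
ft_force: [0.1, -0.2, -0.1]
```

```bash
python3 -c "
from h import *
import cv2
d=ctrl.get_image('scene');r=R.from_rotvec([-3.09713,-.515512,.000686]);p=np.array([.21025,-.6144,.1822])
for h in(0,.03,.07):
  print(h,proj(p+r.apply([[0,.0435,-h],[0,-.0435,-h]]),d['K'],d['world_to_cam']).round(1).tolist())
i=cv2.imread('pics/scene0.png')
# dark tip columns in start picture
g=i.max(2)[25:75,80:165]
for y in range(0,50,1): print(25+y,''.join('#' if v<35 else '+' if v<60 else '.' for v in g[y]))
"
```

```text
0 [[122.9, 69.7], [152.3, 67.5]]
0.03 [[119.7, 61.5], [149.7, 59.3]]
0.07 [[115.3, 50.1], [145.9, 48.0]]
25 ++++++++########################################################################+....
26 ++++++++######################++###############################################+.....
27 ++++++++####################+++++#########################################++###......
28 +++++++######################++++##############################################......
29 +++++++#######################+###############################################+......
30 ++++++########################################################################+......
31 ++++++#++#####################################################################.......
32 ++++++########################################################################.....++
33 ++++++##############################################++########################....+++
34 +++++#############################+++++++++++++++++++++#######################....+++
35 +++++##############++++++++++++++++++++++++++++++++++++######################+...++++
36 ++++++#######
[... 2754 characters left out ...]
+++++++++++++++++++++++++++++++++++++++++++..................................
68 ++++++++++++++++++++++++++++++++++++++++++++++++++...................................
69 +++++++++++++++++++++++++++++++++++++++++++++++++....................................
70 ++++++++++++++++++++++++++++++++++++++++++++++++.....................................
71 +++++++++++++++++++++++++++++++++++++++++++++++......................................
72 +++++++++++++++++++++++++++++++++++++++++++++++......................................
73 ++++++++++++++++++++++++++++++++++++++++++++++.......................................
74 +++++++++++++++++++++++++++++++++++++++++++++........................................
```

In the start picture the finger tips also lie about 30 mm behind the reported TCP, with the body shifted by about the same. Body clearance is therefore fine and contact is due around z = 0.073, so I'll continue.

```bash
python3 -m handwheel '[{"x":0,"y":0,"z":0.001,"wx":0,"wy":0,"wz":0},{"x":0,"y":0,"z":0.002,"wx":0,"wy":0,"wz":0},{"x":0,"y":0,"z":0.002,"wx":0,"wy":0,"wz":0}]' 0 | egrep 'pos|ft'
python3 -m handwheel '[{"x":0,"y":0,"z":0.001,"wx":0,"wy":0,"wz":0},{"x":0,"y":0,"z":0.002,"wx":0,"wy":0,"wz":0},{"x":0,"y":0,"z":0.002,"wx":0,"wy":0,"wz":0}]' 0 | egrep 'pos|ft'
python3 -m handwheel '[{"x":0,"y":0,"z":0.001,"wx":0,"wy":0,"wz":0},{"x":0,"y":0,"z":0.002,"wx":0,"wy":0,"wz":0},{"x":0,"y":0,"z":0.002,"wx":0,"wy":0,"wz":0}]' 0 | egrep 'pos|ft'
```

```text
position: [0.5056, 0.2197, 0.0737]
ft_force: [-0.2, -0.2, -0.8]
position: [0.5056, 0.2197, 0.0717]
ft_force: [0.6, -0.3, -0.3]
position: [0.5058, 0.2199, 0.0699]
ft_force: [0.3, 0.7, 1.4]
```

Contact starts, at a reported z of about 0.0705.

```bash
python3 -m handwheel '[{"x":0,"y":0,"z":0.002,"wx":0,"wy":0,"wz":0},{"x":0,"y":0,"z":0.003,"wx":0,"wy":0,"wz":0},{"x":0,"y":0,"z":0.003,"wx":0,"wy":0,"wz":0}]' 0 | egrep 'pos|ft'
python3 -m handwheel '[{"x":0,"y":0,"z":0.001,"wx":0,"wy":0,"wz":0},{"x":0,"y":0,"z":0.002,"wx":0,"wy":0,"wz":0},{"x":0,"y":0,"z":0.002,"wx":0,"wy":0,"wz":0}]' 0 | egrep 'pos|ft'
python3 -m handwheel '[{"x":0,"y":0,"z":0.001,"wx":0,"wy":0,"wz":0},{"x":0,"y":0,"z":0.001,"wx":0,"wy":0,"wz":0}]' 0 | egrep 'pos|ft'
```

```text
position: [0.5059, 0.22, 0.0671]
ft_force: [-0.8, -0.1, 3.4]
position: [0.5059, 0.2199, 0.0651]
ft_force: [0.2, -0.4, 4.0]
position: [0.5059, 0.2199, 0.0641]
ft_force: [-0.2, -0.1, 4.1]
```

```bash
python3 -m handwheel '[{"x":0,"y":0,"z":0.001,"wx":0,"wy":0,"wz":0},{"x":0,"y":0,"z":0.001,"wx":0,"wy":0,"wz":0}]' 0 | egrep 'pos|ft'
python3 -m handwheel '[{"x":0,"y":0,"z":0.0007,"wx":0,"wy":0,"wz":0},{"x":0,"y":0,"z":0.0007,"wx":0,"wy":0,"wz":0}]' 0 | egrep 'pos|ft'
```

```text
position: [0.5059, 0.2199, 0.0639]
ft_force: [-2.2, -1.6, 9.4]
position: [0.5059, 0.2199, 0.0638]
ft_force: [-3.2, -2.7, 13.8]
```

```bash
python3 -m handwheel '[{"x":0,"y":0,"z":-0.04,"wx":0,"wy":0,"wz":0},{"x":0,"y":0,"z":-0.08,"wx":0,"wy":0,"wz":0},{"x":0,"y":0,"z":-0.12,"wx":0,"wy":0,"wz":0},{"x":0,"y":0,"z":-0.15,"wx":0,"wy":0,"wz":0},{"x":0,"y":0,"z":-0.15,"wx":0,"wy":0,"wz":0}]' 0.06;python3 -c "
from h import *
delta([.6,-.175,.19],.275)"
```

```text
time: 8.57
position: [0.5088, 0.2218, 0.2184]
tool_rot: [2.035, 2.386, 0.013]
ft_force: [-0.1, 0.3, 0.1]
grip_width: 0.301
grip_force: 0.0
pos [0.5088 0.2218 0.2184] shift mm [-406.3   27.    28.2] wz -6.66 tilt [ 0.0097  0.0029 -0.9999] q7 -0.40953331032691387 t 8.5667
```

```bash
python3 -m handwheel '[{"x":-0.406,"y":0.023,"z":0.02,"wx":0,"wy":0,"wz":-6.6},{"x":-0.406,"y":0.023,"z":0.02,"wx":0,"wy":0,"wz":-6.6},{"x":-0.406,"y":0.023,"z":0.02,"wx":0,"wy":0,"wz":-6.6},{"x":-0.406,"y":0.023,"z":0.02,"wx":0,"wy":0,"wz":-6.6},{"x":-0.406,"y":0.023,"z":0.02,"wx":0,"wy":0,"wz":-6.6},{"x":-0.406,"y":0.023,"z":0.02,"wx":0,"wy":0,"wz":-6.6},{"x":-0.406,"y":0.023,"z":0.02,"wx":0,"wy":0,"wz":-6.6},{"x":-0.406,"y":0.023,"z":0.02,"wx":0,"wy":0,"wz":-6.6},{"x":-0.406,"y":0.023,"z":0.02,"wx":0,"wy":0,"wz":-6.6},{"x":-0.406,"y":0.023,"z":0.02,"wx":0,"wy":0,"wz":-6.6}]' 0.06
python3 -m handwheel '[{"x":0,"y":0,"z":0,"wx":0,"wy":0,"wz":0},{"x":0,"y":0,"z":0,"wx":0,"wy":0,"wz":0},{"x":0,"y":0,"z":0,"wx":0,"wy":0,"wz":0}]' >/dev/null
python3 -c "
from h import *
import cv2,pickle
delta([.6201,-.175,.19],.275)
d,W=wristT();pickle.dump((d,W),open('w2.pkl','wb'));cv2.imwrite('pics/w2.png',d['image'][:,:,::-1])
print(proj(np.array([[.6201,-.175,.115],[.6364,-.2326,.115]]),d['K'],W))"
```

```text
time: 9.4
position: [0.5919, -0.181, 0.1905]
tool_rot: [-1.899, -2.501, 0.003]
ft_force: [1.1, 1.0, -0.3]
grip_width: 0.692
grip_force: 0.0
pos [ 0.5922 -0.1764  0.191 ] shift mm [-6.2 27.3  1. ] wz -0.04 tilt [-0.0016  0.0018 -1.    ] q7 0.38288652670432793 t 9.65
[[348.98631168 204.92914582]
 [347.45843673 267.05142081]]
```

View pics/w2.png

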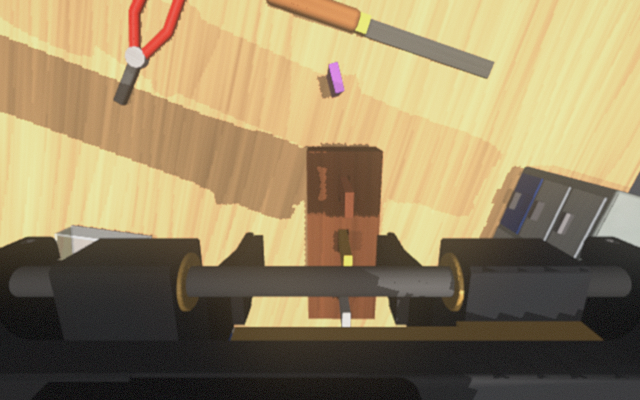

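The wrist picture shows the copper bar's top at (349,205), as predicted, with brass and steel behind it at (348,261) and (346,320). The purple look-alike is off the stand at (335,78). I'll move over the copper bar and go down.

```bash
python3 -m handwheel '[{"x":-0.006,"y":0.0275,"z":0,"wx":0,"wy":0,"wz":0},{"x":-0.006,"y":0.0275,"z":0,"wx":0,"wy":0,"wz":0},{"x":-0.006,"y":0.0275,"z":0.04,"wx":0,"wy":0,"wz":0},{"x":-0.006,"y":0.0275,"z":0.07,"wx":0,"wy":0,"wz":0},{"x":-0.006,"y":0.0275,"z":0.10,"wx":0,"wy":0,"wz":0},{"x":-0.006,"y":0.0275,"z":0.125,"wx":0,"wy":0,"wz":0},{"x":-0.006,"y":0.0275,"z":0.145,"wx":0,"wy":0,"wz":0},{"x":-0.006,"y":0.0275,"z":0.145,"wx":0,"wy":0,"wz":0},{"x":-0.006,"y":0.0275,"z":0.145,"wx":0,"wy":0,"wz":0}]' 0.06; python3 -c "
from h import *
delta([.6201,-.175,.046],.275)"
```

```text
time: 10.45
position: [0.62, -0.174, 0.0469]
tool_rot: [-1.893, -2.505, 0.0]
ft_force: [-0.2, -0.3, 0.7]
grip_width: 0.689
grip_force: 0.0
pos [ 0.62   -0.174   0.0469] shift mm [-1.  -0.1  0.9] wz 0.07 tilt [-1.7e-03  9.0e-04 -1.0e+00] q7 0.3020338480241046 t 10.45
```

```bash
python3 -m handwheel '[{"x":-0.001,"y":0,"z":0.001,"wx":0,"wy":0,"wz":0},{"x":-0.001,"y":0,"z":0.001,"wx":0,"wy":0,"wz":0},{"x":-0.001,"y":0,"z":0.001,"wx":0,"wy":0,"wz":0},{"x":-0.001,"y":0,"z":0.001,"wx":0,"wy":0,"wz":0},{"x":-0.001,"y":0,"z":0.001,"wx":0,"wy":0,"wz":0},{"x":-0.001,"y":0,"z":0.001,"wx":0,"wy":0,"wz":0},{"x":-0.001,"y":0,"z":0.001,"wx":0,"wy":0,"wz":0},{"x":-0.001,"y":0,"z":0.001,"wx":0,"wy":0,"wz":0},{"x":-0.001,"y":0,"z":0.001,"wx":0,"wy":0,"wz":0},{"x":-0.001,"y":0,"z":0.001,"wx":0,"wy":0,"wz":0}]' 0.0 30; python3 -c "
from h import *
delta([.6201,-.175,.046],.275)"
```

```text
time: 11.28
position: [0.6207, -0.1768, 0.0462]
tool_rot: [-1.897, -2.503, 0.001]
ft_force: [-0.3, 0.6, 1.4]
grip_width: 0.093
grip_force: 29.9
pos [ 0.6207 -0.1768  0.0462] shift mm [ 1.9 -0.1  0.2] wz -0.07 tilt [-7.e-04 -1.e-04 -1.e+00] q7 0.30258598953296867 t 11.2833
```

```bash
python3 -m handwheel '[{"x":0,"y":0,"z":-0.015,"wx":0,"wy":0,"wz":0},{"x":0,"y":0,"z":-0.035,"wx":0,"wy":0,"wz":0},{"x":0,"y":0,"z":-0.06,"wx":0,"wy":0,"wz":0},{"x":0,"y":0,"z":-0.095,"wx":0,"wy":0,"wz":0},{"x":0,"y":0,"z":-0.13,"wx":0,"wy":0,"wz":0},{"x":0,"y":0,"z":-0.16,"wx":0,"wy":0,"wz":0},{"x":0,"y":0,"z":-0.17,"wx":0,"wy":0,"wz":0},{"x":0,"y":0,"z":-0.17,"wx":0,"wy":0,"wz":0}]' 0 30; python3 -c "
from h import *
import cv2
delta([.611,.1827,.216],.1625)
d,W=wristT();cv2.imwrite('pics/w3.png',d['image'][:,:,::-1])"
```

```text
time: 11.95
position: [0.6228, -0.1767, 0.2195]
tool_rot: [1.894, 2.5, 0.003]
ft_force: [0.3, 0.1, -1.7]
grip_width: 0.093
grip_force: 29.9
pos [ 0.6228 -0.1767  0.2195] shift mm [349.2  85.9   2.8] wz 6.39 tilt [ 0.0055 -0.0017 -1.    ] q7 0.35849255907077593 t 11.95
```

```bash
python3 -m handwheel '[{"x":0.349,"y":0.086,"z":0,"wx":0,"wy":0,"wz":6.4},{"x":0.349,"y":0.086,"z":0,"wx":0,"wy":0,"wz":6.4},{"x":0.349,"y":0.086,"z":0,"wx":0,"wy":0,"wz":6.4},{"x":0.349,"y":0.086,"z":0,"wx":0,"wy":0,"wz":6.4},{"x":0.349,"y":0.086,"z":0,"wx":0,"wy":0,"wz":6.4},{"x":0.349,"y":0.086,"z":0,"wx":0,"wy":0,"wz":6.4},{"x":0.349,"y":0.086,"z":0,"wx":0,"wy":0,"wz":6.4},{"x":0.349,"y":0.086,"z":0,"wx":0,"wy":0,"wz":6.4},{"x":0.349,"y":0.086,"z":0,"wx":0,"wy":0,"wz":6.4},{"x":0.349,"y":0.086,"z":0,"wx":0,"wy":0,"wz":6.4}]' >/dev/null
python3 -m handwheel '[{"x":0,"y":0,"z":0,"wx":0,"wy":0,"wz":0},{"x":0,"y":0,"z":0,"wx":0,"wy":0,"wz":0},{"x":0,"y":0,"z":0,"wx":0,"wy":0,"wz":0},{"x":0,"y":0,"z":0,"wx":0,"wy":0,"wz":0}]' >/dev/null
python3 -c "
from h import *
import cv2,pickle
delta([.611,.1827,.182],.1625)
d,W=wristT();pickle.dump((d,W),open('w4.pkl','wb'))
cv2.imwrite('pics/w4.png',cv2.resize(np.clip(d['image'][150:250,250:390,::-1]*1.3,0,255).astype('uint8'),None,fx=5.7,fy=5.7,interpolation=cv2.INTER_CUBIC))
he=np.linalg.inv(d['hand_eye']);print(proj(np.array([[x,y,.031] for x in(-.012,.012) for y in(-.004,.004)]),d['K'],he))
print(proj(R.from_euler('z',.1625).apply([[a,b,.138] for a in(-.005,.005,-.035,.035) for b in((-.013,.013) if abs(a)<.03 else(-.035,.035))])+[.611,.1827,0],d['K'],W))"
```

```text
pos [0.6096 0.1801 0.2153] shift mm [ 2.3  1.8 33.3] wz -0.2 tilt [-0.0012 -0.0012 -1.    ] q7 -0.3518077422972756 t 13.1667
[[312.38026805 228.81747991]
 [323.02944898 228.83209214]
 [312.23990281 197.92964765]
 [323.17093175 197.94572225]]
[[314.49195139 209.27156534]
 [314.31151315 180.49396634]
 [325.77848996 209.25546281]
 [325.87286719 180.47624661]
 [281.45145318 232.61885133]
 [278.74429425 155.08367742]
 [358.89949441 232.51500166]
 [361.3762376  154.94928074]]
```

View pics/w4.png

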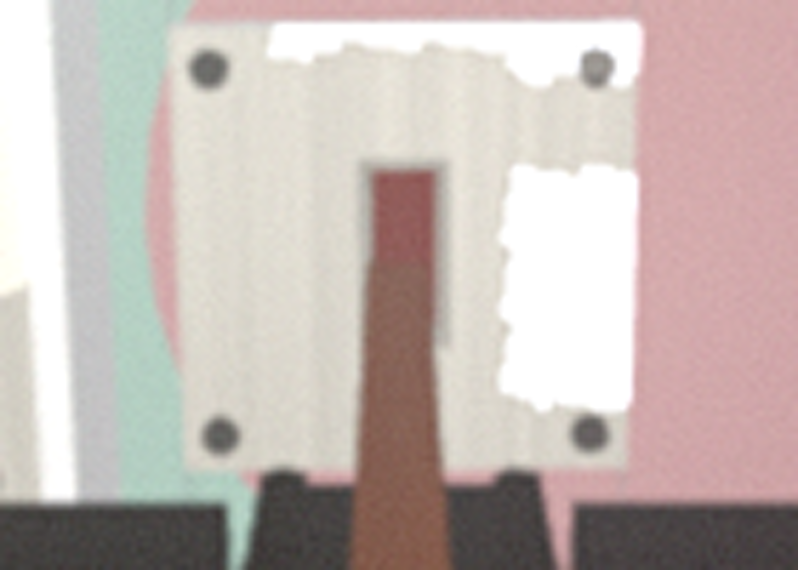

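The enlarged wrist view shows the bar's lower end at crop (403,262) and the slot's mouth at crop x 360–448, near end at y 160–170. Laterally the bar is within about 0.2 mm. Along tool x it needs about +1 mm.

```bash
python3 -m handwheel '[{"x":0.001,"y":0,"z":0.02,"wx":0,"wy":0,"wz":-0.2},{"x":0.001,"y":0,"z":0.035,"wx":0,"wy":0,"wz":-0.2},{"x":0.001,"y":0,"z":0.043,"wx":0,"wy":0,"wz":-0.2},{"x":0.001,"y":0,"z":0.043,"wx":0,"wy":0,"wz":-0.2},{"x":0.001,"y":0,"z":0.043,"wx":0,"wy":0,"wz":-0.2}]' | egrep 'pos|ft'
python3 -m handwheel '[{"x":0,"y":0,"z":0.002,"wx":0,"wy":0,"wz":0},{"x":0,"y":0,"z":0.004,"wx":0,"wy":0,"wz":0},{"x":0,"y":0,"z":0.005,"wx":0,"wy":0,"wz":0},{"x":0,"y":0,"z":0.005,"wx":0,"wy":0,"wz":0}]' | egrep 'time|pos|ft|grip'
python3 -m handwheel '[{"x":0,"y":0,"z":0.001,"wx":0,"wy":0,"wz":0},{"x":0,"y":0,"z":0.002,"wx":0,"wy":0,"wz":0},{"x":0,"y":0,"z":0.002,"wx":0,"wy":0,"wz":0}]' | egrep 'time|pos|ft|grip'
```

```text
position: [0.6093, 0.1828, 0.1733]
ft_force: [-0.3, -0.7, -1.7]
time: 13.97
position: [0.6097, 0.1837, 0.1691]
ft_force: [0.5, -0.6, 1.5]
grip_width: 0.088
grip_force: 29.9
time: 14.22
position: [0.61, 0.1838, 0.1686]
ft_force: [-1.9, -0.6, 8.6]
grip_width: 0.089
grip_force: 29.9
```

It touched at the mouth. The arm had settled about 3.7 mm along tool x instead of the intended 1.1. I'll back off 6 mm, settle and measure by numbers.

```bash
python3 -m handwheel '[{"x":-0.0025,"y":0,"z":-0.010,"wx":0,"wy":0,"wz":0},{"x":-0.0025,"y":0,"z":-0.010,"wx":0,"wy":0,"wz":0},{"x":-0.0025,"y":0,"z":-0.010,"wx":0,"wy":0,"wz":0},{"x":-0.0025,"y":0,"z":-0.010,"wx":0,"wy":0,"wz":0},{"x":-0.0025,"y":0,"z":-0.010,"wx":0,"wy":0,"wz":0},{"x":-0.0025,"y":0,"z":-0.010,"wx":0,"wy":0,"wz":0}]' | egrep 'time|pos|ft|grip'
python3 -c "
from h import *
delta([.611,.1827,.182],.1625)
d,W=wristT();I=d['image'].astype(int)
a,_=wristT();I=((I+a['image'])/2)
print('row: R,G at col 320');print([(r,int(I[r,318:323,0].mean()),int(I[r,318:323,1].mean())) for r in range(165,216)])
for r in(182,186,190,205):print(r,[(c,int(I[r,c,0]),int(I[r,c,1])) for c in range(308,334)])
s=ctrl.get_state();print(s['position'])"
```

```text
time: 14.72
position: [0.6093, 0.181, 0.1757]
ft_force: [-0.4, -0.4, -0.9]
grip_width: 0.09
grip_force: 29.9
pos [0.6093 0.181  0.1757] shift mm [ 1.4  2.  -6.3] wz 0.19 tilt [-1.e-03 -2.e-04 -1.e+00] q7 -0.3572638927508421 t 14.7167
row: R,G at col 320
[(165, 182, 179), (166, 174, 170), (167, 175, 171), (168, 176, 172), (169, 176, 172), (170, 175, 171), (171, 176, 173), (172, 175, 171), (173, 175, 172), (174, 175, 171), (175, 176, 172), (176, 175, 172), (177, 175, 171), (178, 176, 171), (179, 175, 171), (180, 175, 172), (181, 175, 171), (182, 176, 171), (183, 175, 172), (184, 175, 171), (185, 174, 171), (186, 175, 171), (187, 175, 172), (188, 174, 171), (189, 163, 160), (190, 147, 144), (191, 131, 119), (192, 114, 80), (193, 109, 66), (194, 109, 68), (195, 108, 70), (196, 106, 74), (197, 104, 77), (198, 103, 76), (199, 104, 77), (200, 104, 77), (201, 104, 76), (202, 103, 75), (203, 104, 77), (204, 104, 77), (205, 104, 76), (206, 104, 76), (207, 104, 77), (208, 104, 77), (209, 103, 75), (210, 104, 76), (211, 104, 76), (212, 103, 76), (213, 104, 76), (214, 103, 76), (215, 103, 75)]
18
[... 1107 characters left out ...]
147, 145), (321, 148, 144), (322, 145, 142), (323, 145, 140), (324, 143, 139), (325, 142, 140), (326, 143, 140), (327, 143, 140), (328, 143, 140), (329, 149, 146), (330, 163, 159), (331, 174, 172), (332, 178, 175), (333, 178, 174)]
205 [(308, 167, 163), (309, 169, 166), (310, 167, 163), (311, 163, 161), (312, 146, 143), (313, 122, 113), (314, 107, 87), (315, 105, 74), (316, 104, 76), (317, 105, 77), (318, 105, 78), (319, 106, 77), (320, 105, 77), (321, 104, 76), (322, 102, 75), (323, 105, 78), (324, 105, 79), (325, 103, 70), (326, 108, 72), (327, 119, 100), (328, 132, 125), (329, 142, 139), (330, 159, 156), (331, 173, 169), (332, 177, 174), (333, 175, 172)]
[0.60940986 0.18105018 0.17585365]
```

```bash
python3 -m handwheel '[{"x":0,"y":0.0004,"z":0.003,"wx":0,"wy":0,"wz":0},{"x":0,"y":0.0004,"z":0.006,"wx":0,"wy":0,"wz":0},{"x":0,"y":0.0004,"z":0.008,"wx":0,"wy":0,"wz":0},{"x":0,"y":0.0004,"z":0.008,"wx":0,"wy":0,"wz":0}]' | egrep 'time|pos|ft|grip'
python3 -m handwheel '[{"x":0,"y":0,"z":0.001,"wx":0,"wy":0,"wz":0},{"x":0,"y":0,"z":0.002,"wx":0,"wy":0,"wz":0},{"x":0,"y":0,"z":0.002,"wx":0,"wy":0,"wz":0}]' | egrep 'time|pos|ft|grip'
```

```text
time: 15.15
position: [0.6095, 0.1809, 0.1673]
ft_force: [0.4, 0.2, -1.5]
grip_width: 0.092
grip_force: 29.9
time: 15.4
position: [0.6099, 0.1811, 0.1661]
ft_force: [-0.1, -0.1, -3.0]
grip_width: 0.089
grip_force: 29.9
```

Now past the mouth without force (bottom about 3 mm in). Continuing down.

```bash
python3 -m handwheel '[{"x":0,"y":0,"z":0.001,"wx":0,"wy":0,"wz":0},{"x":0,"y":0,"z":0.002,"wx":0,"wy":0,"wz":0},{"x":0,"y":0,"z":0.003,"wx":0,"wy":0,"wz":0},{"x":0,"y":0,"z":0.003,"wx":0,"wy":0,"wz":0}]' | egrep 'time|pos|ft|grip'
python3 -m handwheel '[{"x":0,"y":0,"z":0.001,"wx":0,"wy":0,"wz":0},{"x":0,"y":0,"z":0.002,"wx":0,"wy":0,"wz":0},{"x":0,"y":0,"z":0.003,"wx":0,"wy":0,"wz":0},{"x":0,"y":0,"z":0.003,"wx":0,"wy":0,"wz":0}]' | egrep 'time|pos|ft|grip'
```

```text
time: 15.73
position: [0.6099, 0.181, 0.163]
ft_force: [-0.0, 0.4, -1.3]
grip_width: 0.092
grip_force: 29.9
time: 16.07
position: [0.6099, 0.181, 0.16]
ft_force: [0.2, -0.3, -2.1]
grip_width: 0.09
grip_force: 29.9
```

```bash
python3 -m handwheel '[{"x":0,"y":0,"z":0.0015,"wx":0,"wy":0,"wz":0},{"x":0,"y":0,"z":0.003,"wx":0,"wy":0,"wz":0},{"x":0,"y":0,"z":0.0045,"wx":0,"wy":0,"wz":0},{"x":0,"y":0,"z":0.006,"wx":0,"wy":0,"wz":0},{"x":0,"y":0,"z":0.006,"wx":0,"wy":0,"wz":0}]' | egrep 'time|pos|ft|grip'
python3 -m handwheel '[{"x":0,"y":0,"z":0.0015,"wx":0,"wy":0,"wz":0},{"x":0,"y":0,"z":0.003,"wx":0,"wy":0,"wz":0},{"x":0,"y":0,"z":0.0045,"wx":0,"wy":0,"wz":0},{"x":0,"y":0,"z":0.0055,"wx":0,"wy":0,"wz":0},{"x":0,"y":0,"z":0.0055,"wx":0,"wy":0,"wz":0}]' | egrep 'time|pos|ft|grip'
```

```text
time: 16.48
position: [0.6098, 0.181, 0.1538]
ft_force: [-0.2, 0.9, -1.3]
grip_width: 0.092
grip_force: 29.9
time: 16.9
position: [0.6098, 0.1811, 0.1484]
ft_force: [-0.8, 0.2, -0.6]
grip_width: 0.092
grip_force: 29.9
```

```bash
python3 -m handwheel '[{"x":0,"y":0,"z":0.001,"wx":0,"wy":0,"wz":0},{"x":0,"y":0,"z":0.002,"wx":0,"wy":0,"wz":0},{"x":0,"y":0,"z":0.002,"wx":0,"wy":0,"wz":0},{"x":0,"y":0,"z":0.002,"wx":0,"wy":0,"wz":0}]' | egrep 'time|pos|ft|grip'
python3 -m handwheel '[{"x":0,"y":0,"z":0.001,"wx":0,"wy":0,"wz":0},{"x":0,"y":0,"z":0.002,"wx":0,"wy":0,"wz":0},{"x":0,"y":0,"z":0.002,"wx":0,"wy":0,"wz":0},{"x":0,"y":0,"z":0.002,"wx":0,"wy":0,"wz":0}]' | egrep 'time|pos|ft|grip'
```

```text
time: 17.23
position: [0.6099, 0.1811, 0.1467]
ft_force: [0.1, 0.7, -2.0]
grip_width: 0.088
grip_force: 29.9
time: 17.57
position: [0.6102, 0.1812, 0.1453]
ft_force: [-0.4, -1.5, 2.5]
grip_width: 0.091
grip_force: 29.9
```

```bash
python3 -m handwheel '[{"x":0,"y":0,"z":0.001,"wx":0,"wy":0,"wz":0},{"x":0,"y":0,"z":0.0015,"wx":0,"wy":0,"wz":0},{"x":0,"y":0,"z":0.0015,"wx":0,"wy":0,"wz":0},{"x":0,"y":0,"z":0.0015,"wx":0,"wy":0,"wz":0},{"x":0,"y":0,"z":0.0015,"wx":0,"wy":0,"wz":0}]' | egrep 'time|pos|ft|grip'
python3 -m handwheel '[{"x":0,"y":0,"z":0,"wx":0,"wy":0,"wz":0},{"x":0,"y":0,"z":0,"wx":0,"wy":0,"wz":0},{"x":0,"y":0,"z":0,"wx":0,"wy":0,"wz":0},{"x":0,"y":0,"z":0,"wx":0,"wy":0,"wz":0}]' | egrep 'time|pos|ft|rot'
```

```text
time: 17.98
position: [0.6103, 0.1812, 0.1437]
ft_force: [-0.8, -0.1, 4.1]
grip_width: 0.087
grip_force: 29.9
time: 18.32
position: [0.6102, 0.1812, 0.1434]
tool_rot: [2.03, 2.397, 0.001]
ft_force: [-0.5, -0.0, 5.2]
```

The force of about 6.7 N on the pad (5.2 N plus the bar's weight) and the depth both give about 2.7 mm of sink, and it is steady. Handing in.

```bash
python3 -c "
from bench import ctrl
s=ctrl.get_state();print(s['position'],s['ft_force'],s['grip_force'],abs(s['qd']).max())
print(ctrl.close_job())"
```

```text
[0.61019556 0.18119295 0.14344486] [-0.47043135 -0.03493648  5.21130575] 29.92840666905977 0.0010522483468464313
the job is handed in; nothing more can be done
None
```

I pressed the green button fully and let it back up, then put the copper bar through the slot; it is held upright on the pad, which has sunk about 2.7 mm by force and height readings, and the job is handed in (no verdict was returned).

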